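# Lock the vent rod with a push nut

## Robot

A 6-joint arm with a two-finger parallel gripper is mounted at the origin on the work surface. World frame = base frame: x ahead of the robot, y to its left, z up, the work surface at z = 0. Lengths are in m, angles in rad, forces in N, time in s.
With the tool pointing down it reaches from about 0.375 to 0.9 m from the base axis. Payload 3.1 kg.
Tool frame: the origin (TCP) lies at the very end of the fingers, on their centre line; the grasp point (between the pads) lies 19 mm behind it; x points along the fingers, y is the direction in which the jaws open and shut, and the axes are right-handed (so a half turn about x gives the same grasp; the last joint's range is limited). The gripper opens to 85 mm and grips with 20 to 120 N. Pads are 22 mm wide; open, the fingers measure 114 mm over their backs; the gripper's body (76 mm by 85 mm) begins 54 mm behind the grasp point. The pads swing forward as they close: fully open they stand 13 mm farther back than shut.
Start: joints at [1.067, 0.527, 1.433, -0, 1.181, -0.178], TCP at [0.2, 0.592, 0.231] pointing down, gripper open.
Joint ranges: [-3.08, 3.08], [-0.75, 2.2], [0.22, 2.44], [-1.43, 4.57], [0, 2.65], [-2.85, 2.85]. Speed limits (rad/s): [2.79, 2.79, 3.14, 3.14, 3.14, 3.14].

## Interface

Orientations are given as [roll, pitch, yaw] about the fixed x, y, z axes, in that order (R = Rz(yaw) Ry(pitch) Rx(roll)).
In Python, from plant import * gives the robot as it stands.
- The arm moves only by the tool apply_moves, never from a script. Its argument "series" is a list of rows, each a list of 6 numbers: the shift along the tool's x, y, z in mm, then the turn, a rotation vector about the tool's x, y, z in degrees. In form: [[tx, ty, tz, rx, ry, rz], ...]. A call has 1 to 20 rows; each row is the pose to reach, as a shift and turn from the pose commanded when the call began, along the tool's axes at that moment; what a row does not reach only later rows make up. A row lasts 1/8 s, in which the tool goes at most 62.5 mm and 10.7 degrees, less where a joint would pass 70% of its speed; a pose out of reach is approached as far as the arm can. A call with a gripper value outside its range is refused whole. "grip" is the closure, from 0 (fully open) to 1 (shut), set as the call begins (left out, the last holds). The fingers move at their own pace and stop on an object; "grip_force" is the grip in N (left out, the last holds). Time passes only in rows, so rows that repeat a pose let the fingers close. It gives the time, the measured TCP pose, the force and the opening at its end, in the units of the state.
- read_state(): the state, without advancing time (a new reading comes with each control period).
- snapshot(name): name is "scene" or "side" or "wrist"; returns a dict with "frame" (384x512x3 uint8, red, green, blue), "fov_y" (degrees; the focal length in pixels is half the picture's height over the tangent of half this angle, whatever the lens; pixels are square), "cx", "cy" (the principal point, pixels), "R" (3x3) and "t" (3): a world point X has camera coordinates R X + t; the wrist camera has in their place "mount" (4x4, takes a point from camera to tool coordinates, whose origin is the TCP and whose axes are the tool frame's). Camera axes: x right, y down, z forward; pixel columns grow to the right and rows downward; lengths in m; the calibration is good to about 2 mm. A picture is of the moment at which its call begins: read the wrist's pose just before it. There is no depth.
- finish_job(): hands the job in, once; it reports no verdict.
The state is a dict: "t": time; "qpos": joint angles; "joint_velocities": joint speeds; "joint_torque": joint torques, N m; "tool_pos": TCP position; "ee_rot": TCP orientation; "ft_force": force on the tool from outside, world axes, zero at the start; "torque": the same for the moment, N m; "opening": opening from 0.0 (shut) to 1.0 (fully open).
Only numpy, scipy, OpenCV 4.12 (cv2) and the standard library are available. Lean on these libraries where they do the work, as an engineer would, in place of code of your own. Each camera call takes 0.05 s, during which the arm holds its last target.

## Task

Slip the steel push nut, flange down, onto the brass vent rod standing in the green core box, and push it straight down the rod, feeling your way against the drag of its teeth, until it squashes the yellow spring washer at the bottom flat. Set the bite with a steady push of about 18 newtons for half a second, never letting more than 25 newtons reach the washer or the box cracks, then let go: the teeth alone must keep the washer pressed down. Do not knock over or shove aside the other things on the bench.

Things in the scene. Friction and masses are not known exactly. Their poses are not given: they have to be found in the camera images.
- push_nut: The loose bright steel push nut (about 0.1 kg), lying flange down on the bench. A round flange 40 mm across and 4 mm thick carries a round hub 26 mm across that is grasped; 24 mm high in all. A 15 mm bore runs right through it, in which six sprung teeth bear on the rod. Origin: centre of the underside of the flange; z points up along the bore.
- rod_tip (a point): Centre of the top of the upright brass vent rod, 105 mm above the bench, 60 mm above the core box's flat top; z up. Plain shaft 12 mm across, fixed; its last 12 mm taper to 7 mm at the top. The teeth climb the taper (up to 12 N) with the nut's underside 19 to 24 mm below the tip; lower down they drag on the full rod with about 4 to 10 N either way, differing from start to start.
- core_box: Green painted core box half, dogged fast to the bench: 180 mm (x) by 120 mm (y), 45 mm high, with an open cavity in its +x part and the vent rod on the solid flat part, 45 mm towards -x from the middle. Origin: centre of the underside, on the bench.
- washer (a joint): How far the yellow spring washer round the rod's foot (44 mm across, 3 mm thick) is pressed down, m: 0 free, 0.003 flat, where it stops firmly. It pushes up with 1.5 N at first, 4.5 N when flat. It sits on packing of unknown thickness: its free upper face lies 8 to 20 mm above the core box's flat top (40 to 52 mm below the rod's tip), to be found by feel.
- collar: Bystander: plain coppery guide collar without flange, 30 mm across, 22 mm high, 15 mm bore. Origin at the centre of its underside. The nut and the collar change places from time to time.
- weight: Bystander: dark cast iron weight with a knob, 90 mm across, 90 mm high, 2.5 kg. Origin at the centre of its underside.
- mallet: Bystander: hornbeam mallet lying on the bench, 270 mm long, head 65 x 120 mm and 64 mm high. Origin on the bench under the middle of the mallet; the handle runs to -x, the head lies at +x.
- spare_rod: Bystander: spare brass rod lying on the bench, 12 mm across, 200 mm long. Origin under its middle.
- sanding_block: Bystander: cork sanding block 112 x 62 x 30 mm. Origin at the centre of its underside.
- filler_tin: Bystander: blue tin 80 mm across, 90 mm high, 0.5 kg. Origin at the centre of its underside.
Mind the look-alikes: they are no part of the job. Of the things that look like the push_nut, take the one that is farthest from the robot's base at the start.

How it is judged:
By the outcome, as a careful person would: the job done as asked, in the order asked, and still so for the second after the job is handed in, with the robot touching nothing.
It also fails if it takes over 64 s, if anything falls off the work surface, if the arm or the gripper's body presses on something with over 40 N, if the wrist force passes 120 N, or if a joint passes its speed limit or range.

## Working session

There is one attempt and no reset: what is moved stays moved. The work goes in short steps, Python scripts to look and compute and a tool call to move; the robot and the scene stay as the last step left them, time stands still between calls to the robot, and variables do not carry over. Pictures are saved under pics/ and viewed, and the job is handed in when it is done.

Besides the shell and the picture viewer there is one more tool, called after "Request:" in YAML: its name, and indented under it one key for each argument. apply_moves: Moves the arm, as the interface text tells. Its arguments: {"type":"object","properties":{"series":{"type":"array","items":{"type":"array","items":{"type":"number"}}},"grip":{"type":"number"},"grip_force":{"type":"number"}},"required":["series"]}

```bash
ls; mkdir -p pics; python3 - <<'E'
from plant import *
import cv2
s=read_state();print(s)
for n in ("scene","side","wrist"):
    d=snapshot(n);print(n,{k:v for k,v in d.items() if k!="frame"})
    cv2.imwrite(f"pics/{n}0.png",d["frame"][:,:,::-1])
E
```

```text
pics
{'t': 0.0, 'qpos': array([ 1.06649053e+00,  5.28462027e-01,  1.43388588e+00, -1.74703694e-06,
        1.18136623e+00, -1.78477845e-01]), 'joint_velocities': array([ 0.00070847,  0.00148335, -0.00032563, -0.00023632, -0.00132974,
       -0.00044424]), 'joint_torque': array([-9.39796664e-04, -4.42355990e+01, -1.78019536e+01, -1.00753703e-04,
        8.44206254e-03, -1.89347827e-05]), 'tool_pos': array([0.19967535, 0.59150961, 0.23034136]), 'ee_rot': array([-1.748513  ,  1.56867484, -2.07434029]), 'ft_force': array([ 0.38145929, -1.20456113,  0.43655369]), 'torque': array([-0.02133249,  0.02164667,  0.02328053]), 'opening': 1.0024783775347623}
scene {'fov_y': 56.97136651448605, 'cx': 256.88698511823776, 'cy': 188.10810649296127, 'R': array([[ 0.72320783,  0.69051324, -0.01272394],
       [ 0.55815801, -0.59523757, -0.57805871],
       [-0.40673096,  0.41095462, -0.81589597]]), 't': array([-0.39721151, -0.24874197,  1.38779138])}
side {'fov_y': 42.148998895538334, 'cx': 249.6312317585658, 'cy': 187.62543419286752, 'R': array([[-0.98405373, -0.17760678,  0.00969974],
       [-0.13773513,  0.72636459, -0.6733673 ],
       [ 0.11254905, -0.6639656 , -0.73924448]]), 't': array([0.54687946, 0.1309678 , 1.57242129])}
wrist {'fov_y': 71.25256953134785, 'cx': 255.37389699536126, 'cy': 191.71801577037223, 'mount': array([[-1.97919879e-04, -2.64724443e-01,  9.64324079e-01,
        -1.41221637e-01],
       [ 9.99999810e-01, -6.14749177e-04,  3.64822458e-05,
        -8.40729545e-05],
       [ 5.83159692e-04,  9.64323904e-01,  2.64724515e-01,
        -6.67134146e-02],
       [ 0.00000000e+00,  0.00000000e+00,  0.00000000e+00,
         1.00000000e+00]])}
```

View pics/scene0.png

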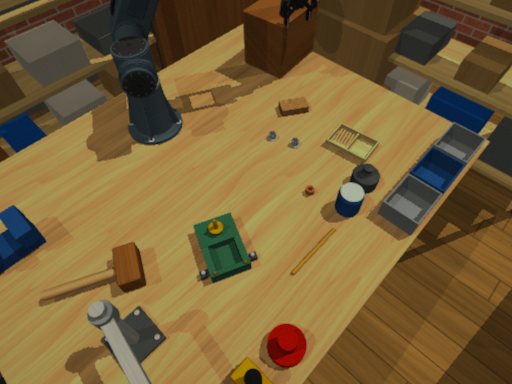

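View pics/side0.png

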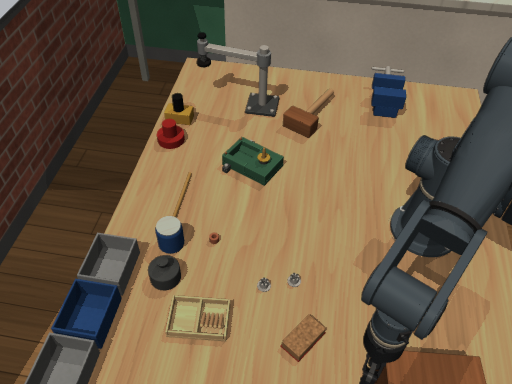

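View pics/wrist0.png

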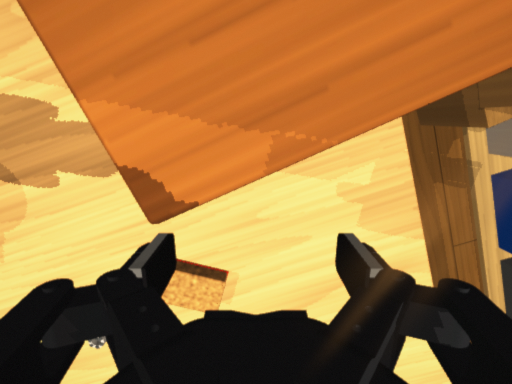

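The scene view shows two steel nuts at about (272,135) and (295,143), with the collar at (310,190) and the rod at (215,225). In the side view the nuts are at (295,279) and (264,284), and the rod at (264,155). I'll zoom in and triangulate.

```bash
cat > h.py <<'E'
import numpy as np, cv2
from scipy.spatial.transform import Rotation as Ro
def K(d):
    f=d["frame"].shape[0]/2/np.tan(np.radians(d["fov_y"])/2); return f
def ray(d,uv):
    f=K(d); v=np.array([(uv[0]-d["cx"])/f,(uv[1]-d["cy"])/f,1.])
    C=-d["R"].T@d["t"]; return C,d["R"].T@v
def onz(d,uv,z):
    C,v=ray(d,uv); return C+v*(z-C[2])/v[2]
def proj(d,X):
    p=d["R"]@np.array(X)+d["t"]; f=K(d); return p[:2]/p[2]*f+[d["cx"],d["cy"]]
def tri(d1,u1,d2,u2):
    A=[];b=[]
    C1,v1=ray(d1,u1);C2,v2=ray(d2,u2)
    s=np.linalg.lstsq(np.c_[v1,-v2],C2-C1,rcond=None)[0]
    p,q=C1+v1*s[0],C2+v2*s[1]; return (p+q)/2,np.linalg.norm(p-q)
def wristcam(d,s):
    M=d["mount"]; R=Ro.from_euler("xyz",s["ee_rot"]).as_matrix()
    Rcw=R@M[:3,:3]; C=R@M[:3,3]+s["tool_pos"]
    d=dict(d); d["R"]=Rcw.T; d["t"]=-Rcw.T@C; return d
def crop(img,c,w,h,k):
    x,y=int(c[0]-w/2),int(c[1]-h/2); x=max(x,0);y=max(y,0)
    return cv2.resize(img[y:y+h,x:x+w,::-1],None,fx=k,fy=k,interpolation=cv2.INTER_CUBIC),(x,y)
E
python3 - <<'E'
from plant import *
from h import *
a=snapshot("scene");b=snapshot("side")
A,_=crop(a["frame"],(284,139),50,36,8);B,_=crop(b["frame"],(280,282),50,36,8)
A2,o1=crop(a["frame"],(215,228),50,36,8);B2,o2=crop(b["frame"],(264,155),50,36,8)
cv2.imwrite("pics/c1.png",np.vstack([np.hstack([A,B]),np.hstack([A2,B2])]))
for n,u,v in (("nutA",(272,135),(295,279)),("nutB",(295,143),(264,284)),("rod",(216,221),(265,147)),("collar",(310,190),(214,238))):
    print(n,tri(a,u,b,v),onz(a,u,.012),onz(b,v,.012))
E
```

```text
nutA (array([0.37657501, 0.26254291, 0.00996957]), np.float64(0.001532788872078362)) [0.37865124 0.26123448 0.012     ] [0.37590767 0.26339559 0.012     ]
nutB (array([0.46287447, 0.29325467, 0.00587823]), np.float64(0.003660027833048979)) [0.46799231 0.28911083 0.012     ] [0.46084662 0.29604493 0.012     ]
rod (array([ 0.54004746, -0.16622612,  0.10323934]), np.float64(0.011805505148903044)) [ 0.49998536 -0.1354537   0.012     ] [ 0.54766425 -0.26772141  0.012     ]
collar (array([0.63894509, 0.16254392, 0.00902208]), np.float64(0.0025745739122251788)) [0.64123639 0.16112059 0.012     ] [0.63716543 0.16409183 0.012     ]
```

View pics/c1.png

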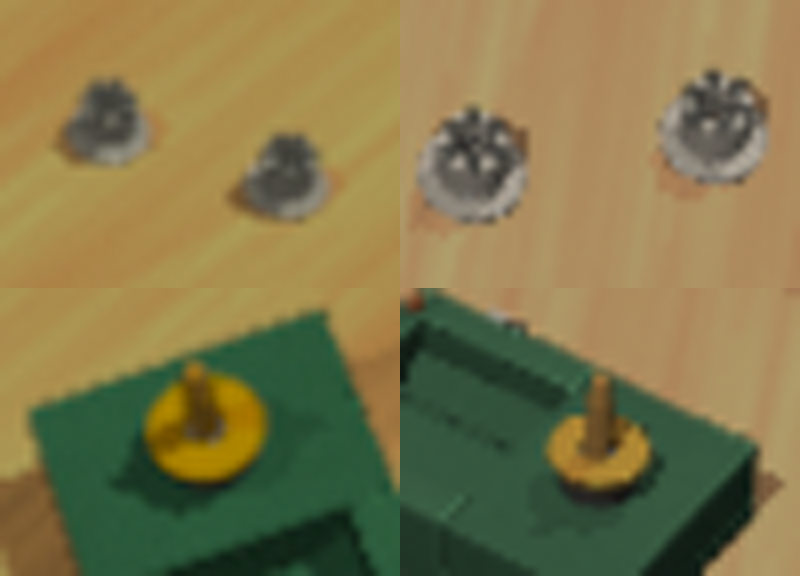

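```bash
cat >> h.py <<'E'
def plan(s,P,jaw=None):
    """shift mm (tool axes) and rotvec deg to bring TCP to P, x down, y axis along +-jaw angle"""
    R=Ro.from_euler("xyz",s["ee_rot"]).as_matrix()
    if jaw is None: y=R[:,1].copy(); y[2]=0
    else: y=np.array([np.cos(jaw),np.sin(jaw),0])
    y/=np.linalg.norm(y); x=np.array([0,0,-1.]); best=None
    for sg in (1,-1):
        T=np.c_[x,sg*y,np.cross(x,sg*y)]
        rv=Ro.from_matrix(R.T@T).as_rotvec(degrees=True)
        if best is None or np.linalg.norm(rv)<np.linalg.norm(best): best=rv
    return np.round(R.T@(np.array(P)-s["tool_pos"])*1000,1),np.round(best,2)
E
python3 - <<'E'
from plant import *
from h import *
a=snapshot("scene");b=snapshot("side")
print("rod",tri(a,(214.5,219.6),b,(264.1,148.2)),onz(a,(214.5,219.6),.105),onz(b,(264.1,148.2),.105))
s=read_state();R=Ro.from_euler("xyz",s["ee_rot"]).as_matrix();print(R.round(3))
print(plan(s,(.465,.293,.14)), s["t"])
E
```

```text
rod (array([ 0.53812348, -0.16430859,  0.10245053]), np.float64(0.0019021217419540497)) [ 0.54039887 -0.16482715  0.105     ] [ 0.53699449 -0.16230675  0.105     ]
[[-0.     0.32   0.947]
 [-0.     0.947 -0.32 ]
 [-1.    -0.001 -0.   ]]
(array([  91.1, -198.3,  346.8]), array([-0.  , -0.01,  0.03])) 0.35
```

Request:
apply_moves:
  series:
    - [45,-100,175,0,0,0]
    - [91,-198,347,0,0,0]
    - [91,-198,347,0,0,0]
    - [91,-198,347,0,0,0]
    - [91,-198,347,0,0,0]
    - [91,-198,347,0,0,0]
    - [91,-198,347,0,0,0]
    - [91,-198,347,0,0,0]
    - [91,-198,347,0,0,0]
    - [91,-198,347,0,0,0]
    - [91,-198,347,0,0,0]
    - [91,-198,347,0,0,0]
  grip: 0

```text
t: 1.85
tool_pos: [0.4649, 0.2941, 0.1405]
ee_rot: [0.752, 1.57, 0.428]
ft_force: [0.7, 0.4, 0.3]
opening: 0.998
```

```bash
python3 - <<'E'
from plant import *
from h import *
s=read_state();d=wristcam(snapshot("wrist"),s);cv2.imwrite("pics/w1.png",cv2.resize(d["frame"][:,:,::-1],(800,600)))
print(s["t"],s["tool_pos"],s["ft_force"],s["joint_velocities"].round(3))
E
```

```text
1.85 [0.46491406 0.29413593 0.14054761] [0.67876324 0.4183905  0.25986971] [-0.007  0.004 -0.     0.     0.001 -0.001]
```

View pics/w1.png

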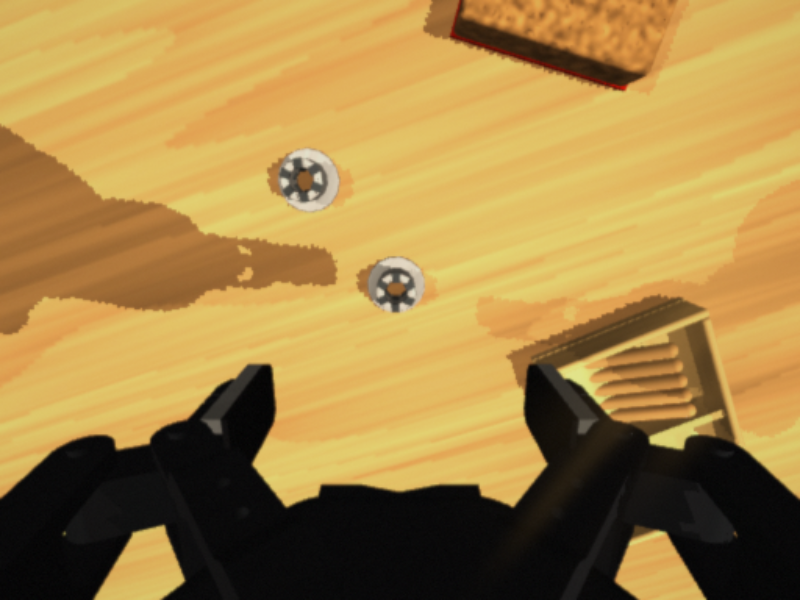

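The wrist view shows the target nut at (396,286) of the enlarged picture, between the jaws, and the other nut at (306,180). I'll measure both.

```bash
python3 - <<'E'
from plant import *
from h import *
s=read_state();d=wristcam(snapshot("wrist"),s)
k=512/800.
for n,L,Rr,T,B in (("B",(368,284),(425,284),(396.5,256),(396.5,312)),("A",(275,180),(340,180),(307,148),(307,212))):
    p=[onz(d,(np.array(q)+.5)*k-.5,.003) for q in (L,Rr,T,B)]
    print(n,np.linalg.norm(p[0]-p[1]),np.linalg.norm(p[2]-p[3]),(p[0]+p[1])/2,(p[2]+p[3])/2)
print("hubtop",onz(d,(np.array((396,289))+.5)*k-.5,.024), np.linalg.norm(onz(d,(306,180),0)[:2]))
img,o=crop(d["frame"],(225,150),90,68,8);cv2.imwrite("pics/c2.png",img);print(o)
E
```

```text
B 0.038948408739584 0.039287686433216645 [0.46308382 0.29259084 0.003     ] [0.46342195 0.29247556 0.003     ]
A 0.041597933942100394 0.03946386308607529 [0.38017683 0.26056974 0.003     ] [0.38043056 0.26012218 0.003     ]
hubtop [0.46144127 0.29294737 0.024     ] 0.5920756081257932
(180, 116)
```

View pics/c2.png

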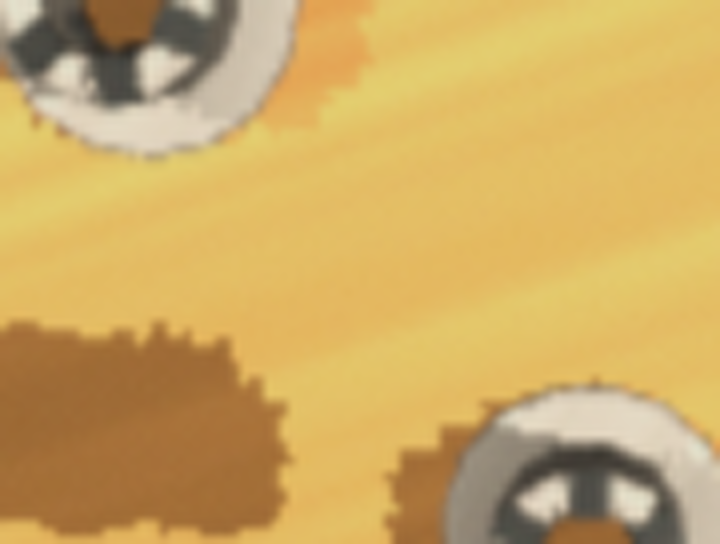

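```bash
python3 - <<'E'
from plant import *
from h import *
s=read_state()
print(plan(s,(.463,.2926,.0055)))
E
```

```text
(array([134.9,  -1.9,  -1.6]), array([-0.  ,  0.01, -0.01]))
```

Request:
apply_moves:
  series:
    - [40,-2,-1.6,0,0,0]
    - [80,-2,-1.6,0,0,0]
    - [110,-2,-1.6,0,0,0]
    - [125,-2,-1.6,0,0,0]
    - [135,-2,-1.6,0,0,0]
    - [135,-2,-1.6,0,0,0]
    - [135,-2,-1.6,0,0,0]
    - [135,-2,-1.6,0,0,0]

```text
t: 2.95
tool_pos: [0.4638, 0.2923, 0.0062]
ee_rot: [0.69, 1.569, 0.364]
ft_force: [0.6, -0.3, 0.1]
opening: 1.001
```

Request:
apply_moves:
  series:
    - [0,0,0,0,0,0]
    - [0,0,0,0,0,0]
    - [0,0,0,0,0,0]
    - [0,0,0,0,0,0]
    - [0,0,0,0,0,0]
    - [0,0,0,0,0,0]
    - [0,0,0,0,0,0]
    - [0,0,0,0,0,0]
  grip: 1
  grip_force: 80

```text
t: 3.95
tool_pos: [0.4633, 0.2922, 0.0058]
ee_rot: [0.627, 1.57, 0.301]
ft_force: [0.5, -0.5, 5.7]
opening: 0.272
```

```bash
python3 - <<'E'
from plant import *
from h import *
s=read_state();d=wristcam(snapshot("wrist"),s);cv2.imwrite("pics/w2.png",d["frame"][:,:,::-1])
print(s)
E
```

```text
{'t': 3.95, 'qpos': array([ 3.58537363e-01,  7.81160569e-01,  1.77269330e+00, -4.55102214e-05,
        5.87301864e-01, -8.86603338e-01]), 'joint_velocities': array([ 0.00044353,  0.00229775,  0.00145774, -0.00063423,  0.00212807,
        0.0004252 ]), 'joint_torque': array([-1.98422587e-01, -4.10317183e+01, -6.74839005e+00,  8.88943789e-03,
       -2.46945592e-01,  3.58659716e-02]), 'tool_pos': array([0.46332363, 0.29215277, 0.00579932]), 'ee_rot': array([0.62650184, 1.57035868, 0.3008841 ]), 'ft_force': array([ 0.51229736, -0.47274665,  5.67702364]), 'torque': array([-0.02493589,  0.10555573,  0.01858564]), 'opening': 0.2715114330015416}
```

View pics/w2.png

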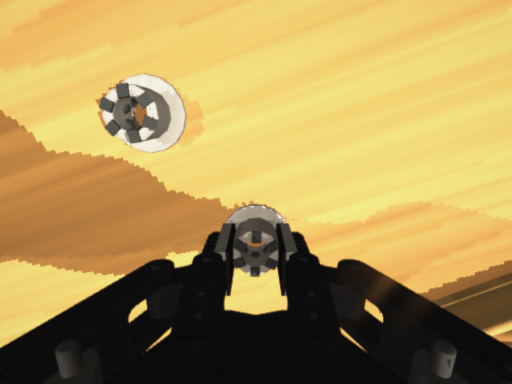

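```bash
python3 - <<'E'
from plant import *
from h import *
s=read_state()
print(plan(s,(.5385,-.164,.2)))
E
```

```text
(array([-194.2, -408.1,  217.2]), array([-0.  ,  0.02, -0.02]))
```

Request:
apply_moves:
  series:
    - [-20,0,0,0,0,0]
    - [-70,0,0,0,0,0]
    - [-130,-10,5,0,0,0]
    - [-180,-50,25,0,0,0]
    - [-194,-100,53,0,0,0]
    - [-194,-150,80,0,0,0]
    - [-194,-200,106,0,0,0]
    - [-194,-250,133,0,0,0]
    - [-194,-300,160,0,0,0]
    - [-194,-350,187,0,0,0]
    - [-194,-390,208,0,0,0]
    - [-194,-408,217,0,0,0]
    - [-194,-408,217,0,0,0]
    - [-194,-408,217,0,0,0]
    - [-194,-408,217,0,0,0]
    - [-194,-408,217,0,0,0]

```text
t: 6.0
tool_pos: [0.5382, -0.1626, 0.1994]
ee_rot: [2.441, 1.571, 2.117]
ft_force: [0.6, 0.6, -0.9]
opening: 0.27
```

```bash
python3 - <<'E'
from plant import *
from h import *
s=read_state();d=wristcam(snapshot("wrist"),s);cv2.imwrite("pics/w3.png",cv2.resize(d["frame"][:,:,::-1],(800,600)))
print(s)
a=snapshot("scene");b=snapshot("side")
A,oa=crop(a["frame"],(215,200),50,72,8);B,ob=crop(b["frame"],(264,140),50,72,8)
cv2.imwrite("pics/c3.png",np.hstack([A,B]));print(oa,ob)
E
```

```text
{'t': 6.0, 'qpos': array([-4.92277873e-01,  4.83360600e-01,  1.62545097e+00,  1.37028683e-04,
        1.03298091e+00, -1.73905773e+00]), 'joint_velocities': array([-0.00714648,  0.00153646, -0.00586029, -0.00267824, -0.00105342,
        0.00012702]), 'joint_torque': array([-2.07540253e-02, -4.05318725e+01, -1.58316511e+01, -3.61192715e-04,
        5.92493074e-03,  1.03539849e-03]), 'tool_pos': array([ 0.538152  , -0.16262457,  0.19943692]), 'ee_rot': array([2.44115514, 1.57056442, 2.11706847]), 'ft_force': array([ 0.5708426 ,  0.56075738, -0.86370738]), 'torque': array([-0.03977233, -0.0581157 , -0.00289083]), 'opening': 0.2696946725202914}
(190, 164) (239, 104)
```

View pics/w3.png

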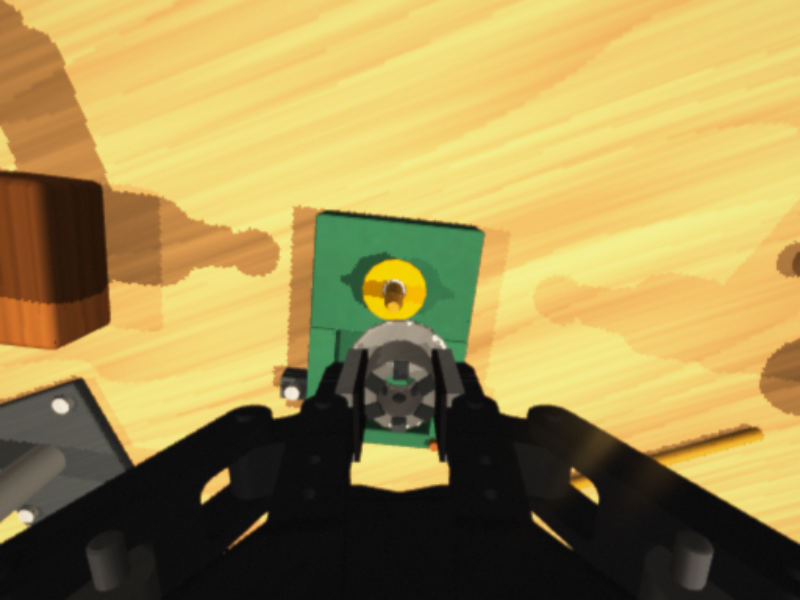

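View pics/c3.png

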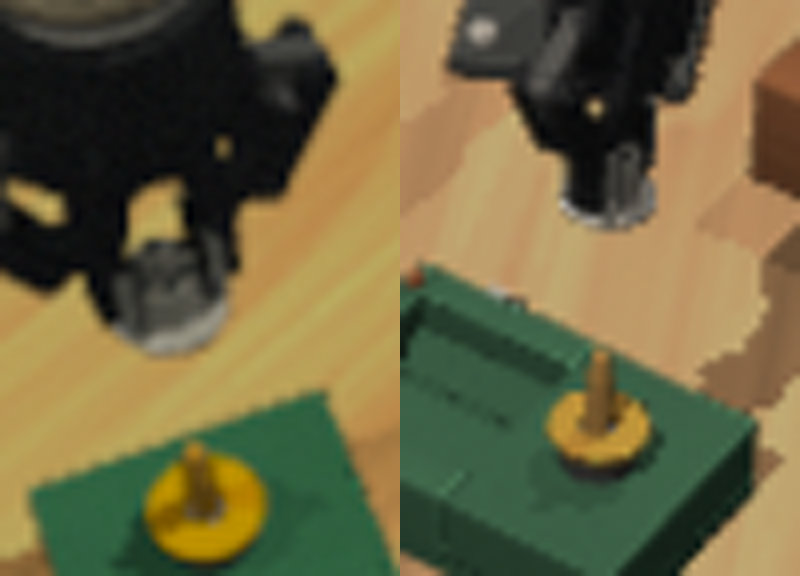

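```bash
python3 - <<'E'
from plant import *
from h import *
s=read_state();d=wristcam(snapshot("wrist"),s)
img,o=crop(d["frame"],(254,225),80,110,7);img=cv2.resize(d["frame"][165:285,204:304,::-1],None,fx=6,fy=5,interpolation=cv2.INTER_CUBIC);cv2.imwrite("pics/c4.png",img)
E
```

```text
(no output)
```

View pics/c4.png

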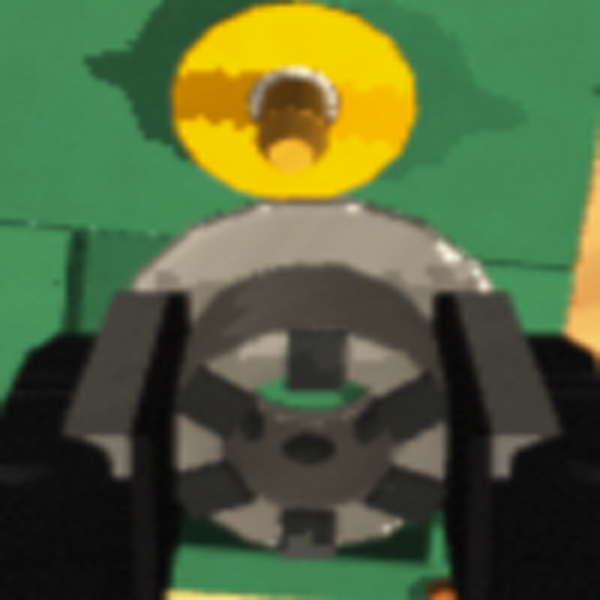

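```bash
python3 - <<'E'
from plant import *
from h import *
s=read_state();d0=snapshot("wrist");d=wristcam(d0,s)
Mi=np.linalg.inv(d0["mount"]);f=K(d0)
def pt(x,y,z):
    p=(Mi@np.array([x,y,z,1e3])/1e3)[:3] if 0 else (Mi@np.array([x/1e3,y/1e3,z/1e3,1]))[:3]
    return p[:2]/p[2]*f+[d0["cx"],d0["cy"]]
print("flange bottom -z edge",pt(5.8,0,-20),"obs 204.6")
print("hubtop +z edge",pt(-18.2,0,13),"obs 274.2")
for dz in (-1,1): print(pt(5.8,0,-20+dz),pt(-18.2,0,13+dz))
tip=onz(d,(252.1,195.6),.105);print("tip",tip,s["tool_pos"])
# washer centre at unknown height
R=Ro.from_euler("xyz",s["ee_rot"]).as_matrix()
print("tip in tool",R.T@(tip-s["tool_pos"])*1e3)
E
```

```text
flange bottom -z edge [255.52148021 202.36764369] obs 204.6
hubtop +z edge [255.58254499 276.66309062] obs 274.2
[255.520722   200.70694695] [255.58182436 274.97185619]
[255.52223582 204.02264604] [255.58326289 278.34792915]
tip [ 0.53886176 -0.16697844  0.105     ] [ 0.53826703 -0.16353055  0.19941006]
tip in tool [94.41020222 -3.07779176  1.65564877]
```

```bash
python3 - <<'E'
from plant import *
from h import *
s=read_state()
a=snapshot("scene");b=snapshot("side")
X=s["tool_pos"]-[0,0,.0058];X[2]+=.002
print("pred flange mid",proj(a,X),proj(b,X))
print("rod pred w",proj(a,(.5389,-.167,.105)),proj(b,(.5389,-.167,.105)))
for n,d,c in(("scene",a,proj(a,X)),("side",b,proj(b,X))):
    img,o=crop(d["frame"],c+[0,10],48,50,12);print(n,o);cv2.imwrite(f"pics/n_{n}.png",img)
E
```

```text
pred flange mid [210.51574297 201.65152928] [264.66245989 127.1804616 ]
rod pred w [213.58662593 219.76813111] [263.75964676 147.1810223 ]
scene (186, 186)
side (240, 112)
```

View pics/n_scene.png

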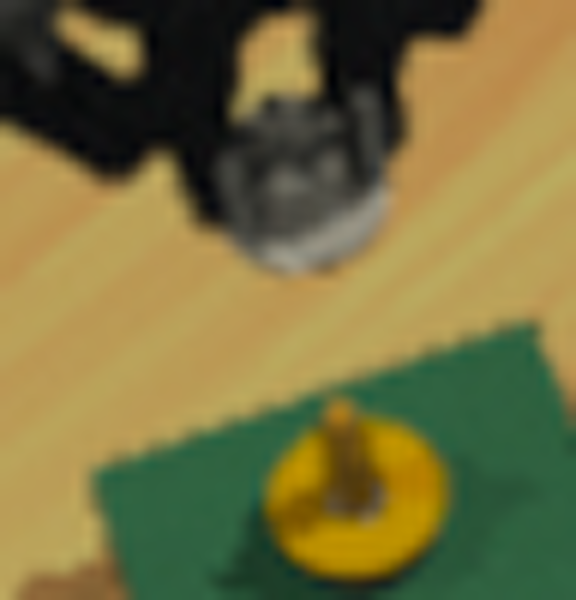

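View pics/n_side.png

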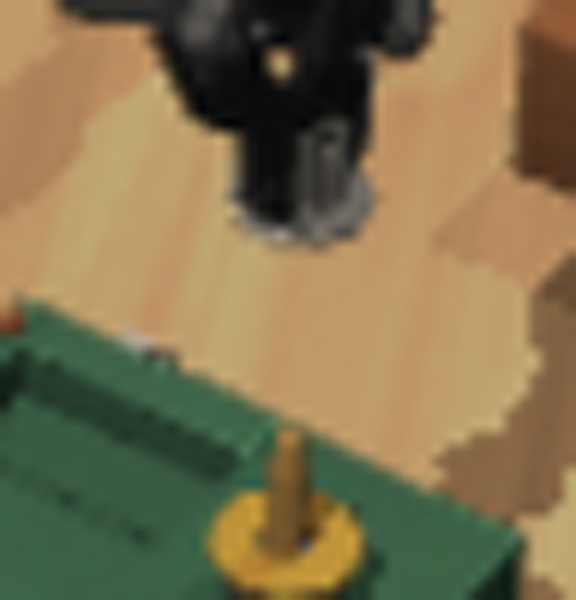

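```bash
cat >> h.py <<'E'
def avg(n=10):
    from plant import read_state,snapshot
    P=[];F=[];T=[];o=None
    for i in range(n):
        s=read_state();P.append(s["tool_pos"]);F.append(s["ft_force"]);T.append(s["torque"]);snapshot("side")
    print("t",s["t"],"pos",np.mean(P,0).round(5),"sd",np.std(P,0).round(5),"F",np.mean(F,0).round(2),"sd",np.std(F,0).round(2),"M",np.mean(T,0).round(3),"op",round(s["opening"],3))
    s=dict(s);s["tool_pos"]=np.mean(P,0);s["ft_force"]=np.mean(F,0);return s
E
python3 - <<'E'
from h import *
s=avg(10)
print(plan(s,(.5388,-.1665,.13)))
R=Ro.from_euler("xyz",s["ee_rot"]).as_matrix();print(R.round(4))
E
```

```text
t 6.8 pos [ 0.5382  -0.16395  0.1993 ] sd [2.e-05 4.e-05 2.e-05] F [ 0.09  0.16 -1.35] sd [0.58 0.48 0.6 ] M [-0.007 -0.005 -0.007] op 0.267
(array([69.3, -2.2,  1.4]), array([ 0., -0., -0.]))
[[-0.000e+00  3.202e-01  9.474e-01]
 [ 0.000e+00  9.474e-01 -3.202e-01]
 [-1.000e+00  0.000e+00 -1.000e-04]]
```

Request:
apply_moves:
  series:
    - [20,-2.2,1.4,0,0,0]
    - [45,-2.2,1.4,0,0,0]
    - [60,-2.2,1.4,0,0,0]
    - [69,-2.2,1.4,0,0,0]
    - [69,-2.2,1.4,0,0,0]
    - [69,-2.2,1.4,0,0,0]
    - [69,-2.2,1.4,0,0,0]
    - [69,-2.2,1.4,0,0,0]

```text
t: 7.85
tool_pos: [0.5391, -0.1666, 0.1308]
ee_rot: [-0.175, 1.57, -0.501]
ft_force: [0.0, 0.7, -1.6]
opening: 0.273
```

```bash
python3 - <<'E'
from plant import *
from h import *
s=avg(8)
a=snapshot("scene");b=snapshot("side");w=snapshot("wrist")
A,oa=crop(a["frame"],(213,215),33,50,12);B,ob=crop(b["frame"],(264,142),33,50,12)
cv2.imwrite("pics/c5.png",np.hstack([A,B]));print(oa,ob)
cv2.imwrite("pics/w5.png",cv2.resize(w["frame"][165:285,204:304,::-1],None,fx=6,fy=5,interpolation=cv2.INTER_CUBIC))
E
```

```text
t 8.2 pos [ 0.53893 -0.16648  0.13053] sd [9.0e-05 4.0e-05 1.7e-04] F [ 0.07  0.16 -1.32] sd [0.38 0.46 0.51] M [-0.002  0.     0.007] op 0.269
(196, 190) (247, 117)
```

View pics/c5.png

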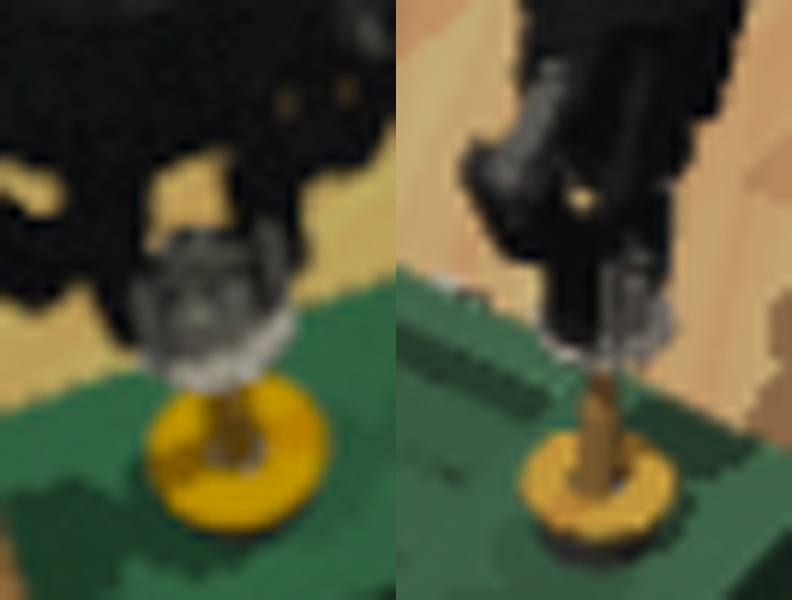

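View pics/w5.png

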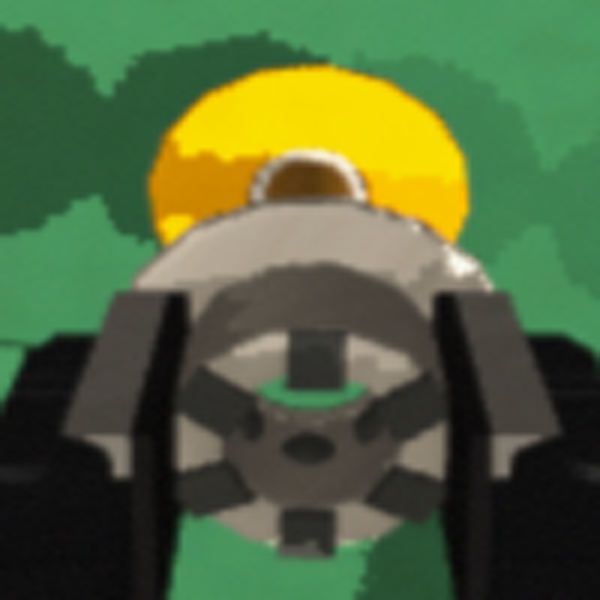

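Request:
apply_moves:
  series:
    - [5,0.2,0.5,0,0,0]
    - [10,0.2,0.5,0,0,0]
    - [15,0.2,0.5,0,0,0]
    - [20,0.2,0.5,0,0,0]
    - [25,0.2,0.5,0,0,0]
    - [25,0.2,0.5,0,0,0]

```text
t: 9.15
tool_pos: [0.5391, -0.1663, 0.1048]
ee_rot: [2.974, 1.57, 2.648]
ft_force: [-0.4, 0.8, -1.2]
opening: 0.273
```

```bash
python3 - <<'E'
from h import *
s=avg(5)
E
```

```text
t 9.35 pos [ 0.53936 -0.1664   0.10521] sd [1.8e-04 9.0e-05 2.6e-04] F [-0.04 -0.02 -1.25] sd [0.23 0.82 0.34] M [-0.01  -0.022 -0.026] op 0.271
```

```bash
python3 - <<'E'
from plant import *
from h import *
a=snapshot("scene");b=snapshot("side");w=snapshot("wrist")
A,oa=crop(a["frame"],(213,215),33,50,12);B,ob=crop(b["frame"],(264,142),33,50,12)
cv2.imwrite("pics/c6.png",np.hstack([A,B]))
cv2.imwrite("pics/w6.png",cv2.resize(w["frame"][165:285,204:304,::-1],None,fx=6,fy=5,interpolation=cv2.INTER_CUBIC))
E
```

```text
(no output)
```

View pics/c6.png

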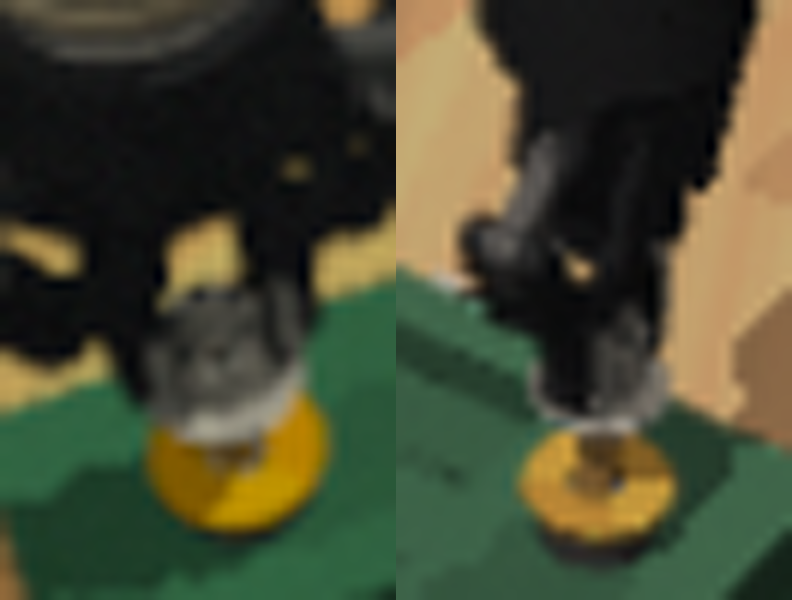

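View pics/w6.png

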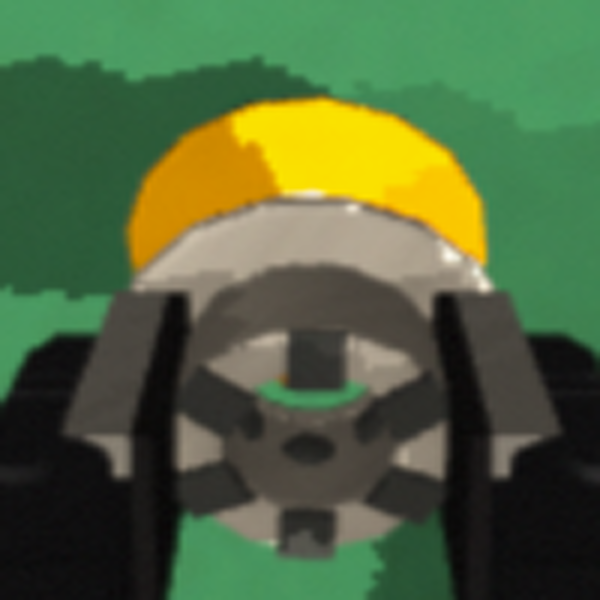

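The wrist view has the washer centred at column 307 of the crop and the nut at 311, so they line up to about half a millimetre. The rod tip has entered the bore without contact. I'll continue slowly.

Request:
apply_moves:
  series:
    - [2,-0.3,0,0,0,0]
    - [4,-0.3,0,0,0,0]
    - [6,-0.3,0,0,0,0]
    - [8,-0.3,0,0,0,0]
    - [10,-0.3,0,0,0,0]
    - [10,-0.3,0,0,0,0]

```text
t: 10.3
tool_pos: [0.5392, -0.1666, 0.0951]
ee_rot: [2.932, 1.57, 2.606]
ft_force: [0.1, -0.6, -1.6]
opening: 0.267
```

```bash
python3 - <<'E'
from h import *
s=avg(5)
E
```

```text
t 10.5 pos [ 0.53929 -0.16669  0.09527] sd [8.e-05 4.e-05 1.e-04] F [ 0.48 -0.18 -1.08] sd [0.21 0.23 0.54] M [-0.011  0.012  0.01 ] op 0.271
```

Free so far. Next comes the taper zone, with the teeth expected around TCP 0.092 to 0.087.

Request:
apply_moves:
  series:
    - [1,0,0,0,0,0]
    - [2,0,0,0,0,0]
    - [3,0,0,0,0,0]
    - [4,0,0,0,0,0]
    - [5,0,0,0,0,0]
    - [5,0,0,0,0,0]

```text
t: 11.3
tool_pos: [0.5392, -0.1667, 0.0902]
ee_rot: [-2.716, 1.571, -3.042]
ft_force: [-0.3, 0.2, -1.3]
opening: 0.274
```

```bash
python3 - <<'E'
from h import *
s=avg(5)
E
```

```text
t 11.5 pos [ 0.53922 -0.16672  0.09027] sd [2.e-05 1.e-05 4.e-05] F [-0.24 -0.36 -1.4 ] sd [0.29 0.55 0.25] M [-0.065  0.047 -0.008] op 0.269
```

Request:
apply_moves:
  series:
    - [0.7,0,0,0,0,0]
    - [1.4,0,0,0,0,0]
    - [2,0,0,0,0,0]
    - [2.5,0,0,0,0,0]
    - [3,0,0,0,0,0]

```text
t: 12.18
tool_pos: [0.5393, -0.1668, 0.0878]
ee_rot: [-0.812, 1.57, -1.138]
ft_force: [-2.5, -0.9, 5.7]
opening: 0.27
```

```bash
python3 - <<'E'
from h import *
s=avg(3)
E
```

```text
t 12.275 pos [ 0.53929 -0.16684  0.08771] sd [1.e-05 0.e+00 3.e-05] F [-2.19 -0.92  5.18] sd [0.27 0.05 0.4 ] M [-0.15   0.323 -0.014] op 0.272
```

Request:
apply_moves:
  series:
    - [0,-0.2,-0.4,0,0,0]
    - [0.7,-0.2,-0.4,0,0,0]
    - [1.4,-0.2,-0.4,0,0,0]
    - [2,-0.2,-0.4,0,0,0]

```text
t: 12.82
tool_pos: [0.5392, -0.1668, 0.086]
ee_rot: [-0.112, 1.57, -0.437]
ft_force: [-2.3, 0.2, 6.3]
opening: 0.272
```

```bash
python3 - <<'E'
from h import *
s=avg(3)
E
```

```text
t 12.925 pos [ 0.53918 -0.16686  0.08587] sd [2.0e-05 2.0e-05 1.1e-04] F [-1.8  -0.87  5.72] sd [0.35 0.79 0.51] M [-0.07   0.285  0.015] op 0.27
```

Request:
apply_moves:
  series:
    - [0.7,-0.1,-0.3,0,0,0]
    - [1.4,-0.1,-0.3,0,0,0]
    - [2,-0.1,-0.3,0,0,0]
    - [2.7,-0.1,-0.3,0,0,0]
    - [3.4,-0.1,-0.3,0,0,0]
    - [4,-0.1,-0.3,0,0,0]

```text
t: 13.72
tool_pos: [0.5391, -0.1669, 0.0817]
ee_rot: [0.021, 1.569, -0.305]
ft_force: [-0.2, 0.4, 5.3]
opening: 0.268
```

```bash
python3 - <<'E'
from h import *
s=avg(4)
E
```

```text
t 13.875 pos [ 0.53912 -0.16687  0.08152] sd [2.0e-05 1.0e-05 1.2e-04] F [-0.19 -0.27  4.08] sd [0.96 0.48 0.76] M [-0.046  0.064  0.002] op 0.27
```

Request:
apply_moves:
  series:
    - [1,0,0,0,0,0]
    - [2,0,0,0,0,0]
    - [3,0,0,0,0,0]
    - [4,0,0,0,0,0]

```text
t: 14.42
tool_pos: [0.5391, -0.1669, 0.0778]
ee_rot: [0.007, 1.569, -0.319]
ft_force: [-0.3, 1.1, 6.4]
opening: 0.273
```

Request:
apply_moves:
  series:
    - [0.7,0,0,0,0,0]
    - [1.4,0,0,0,0,0]
    - [2.1,0,0,0,0,0]

```text
t: 14.8
tool_pos: [0.5391, -0.1669, 0.0755]
ee_rot: [0.05, 1.57, -0.276]
ft_force: [-0.1, 0.2, 5.2]
opening: 0.268
```

```bash
python3 - <<'E'
from h import *
s=avg(4)
E
```

```text
t 14.95 pos [ 0.53907 -0.16686  0.07528] sd [1.0e-05 1.0e-05 1.1e-04] F [0.52 0.13 3.13] sd [0.78 0.08 1.2 ] M [-0.016 -0.109  0.016] op 0.271
```

Request:
apply_moves:
  series:
    - [0.5,0,0,0,0,0]
    - [1,0,0,0,0,0]
    - [1.5,0,0,0,0,0]
    - [2,0,0,0,0,0]
    - [2.5,0,0,0,0,0]
    - [3,0,0,0,0,0]

```text
t: 15.75
tool_pos: [0.539, -0.1669, 0.0726]
ee_rot: [-0.018, 1.57, -0.344]
ft_force: [1.1, -0.1, 6.3]
opening: 0.27
```

Request:
apply_moves:
  series:
    - [0.5,0,0,0,0,0]
    - [1,0,0,0,0,0]

```text
t: 16.0
tool_pos: [0.539, -0.1669, 0.0715]
ee_rot: [-0.007, 1.57, -0.333]
ft_force: [1.0, -0.7, 6.6]
opening: 0.272
```

Request:
apply_moves:
  series:
    - [0.5,0,0,0,0,0]
    - [1,0,0,0,0,0]

```text
t: 16.25
tool_pos: [0.539, -0.1669, 0.0706]
ee_rot: [-0.033, 1.57, -0.359]
ft_force: [0.8, -0.3, 5.0]
opening: 0.273
```

Request:
apply_moves:
  series:
    - [0.5,0,0,0,0,0]
    - [1,0,0,0,0,0]

```text
t: 16.5
tool_pos: [0.5391, -0.1669, 0.0697]
ee_rot: [-0.031, 1.569, -0.357]
ft_force: [1.6, 0.7, 8.7]
opening: 0.269
```

Request:
apply_moves:
  series:
    - [0.5,0,0,0,0,0]
    - [1,0,0,0,0,0]

```text
t: 16.75
tool_pos: [0.539, -0.1669, 0.069]
ee_rot: [-0.063, 1.569, -0.389]
ft_force: [1.3, 0.1, 9.4]
opening: 0.273
```

Request:
apply_moves:
  series:
    - [0.5,0,0,0,0,0]
    - [1,0,0,0,0,0]

```text
t: 17.0
tool_pos: [0.5391, -0.1669, 0.0683]
ee_rot: [-0.085, 1.569, -0.411]
ft_force: [0.2, 0.7, 12.3]
opening: 0.272
```

```bash
python3 - <<'E'
from h import *
s=avg(4)
E
```

```text
t 17.15 pos [ 0.53907 -0.16692  0.06828] sd [2.e-05 1.e-05 1.e-05] F [-1.000e-02  2.100e-01  1.081e+01] sd [0.22 0.49 0.86] M [ 0.131 -0.04  -0.01 ] op 0.269
```

Request:
apply_moves:
  series:
    - [0.3,0,0,0,0,0]
    - [0.6,0,0,0,0,0]

```text
t: 17.45
tool_pos: [0.5391, -0.1669, 0.0677]
ee_rot: [-0.083, 1.569, -0.408]
ft_force: [0.2, 0.6, 10.9]
opening: 0.276
```

```bash
python3 - <<'E'
from plant import *
from h import *
s=avg(3)
a=snapshot("scene");b=snapshot("side");w=snapshot("wrist")
A,oa=crop(a["frame"],(213,220),33,50,12);B,ob=crop(b["frame"],(264,150),33,50,12)
cv2.imwrite("pics/c7.png",np.hstack([A,B]))
cv2.imwrite("pics/w7.png",cv2.resize(w["frame"][165:285,204:304,::-1],None,fx=6,fy=5,interpolation=cv2.INTER_CUBIC))
E
```

```text
t 17.55 pos [ 0.53904 -0.16691  0.06761] sd [1.e-05 1.e-05 6.e-05] F [0.53 0.51 9.62] sd [0.25 0.31 0.89] M [ 0.096 -0.073 -0.016] op 0.272
```

View pics/c7.png

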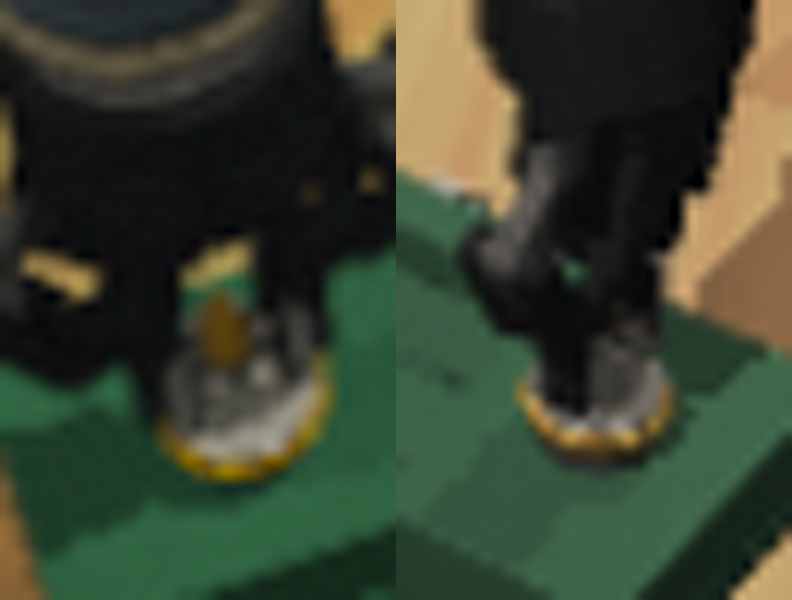

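View pics/w7.png

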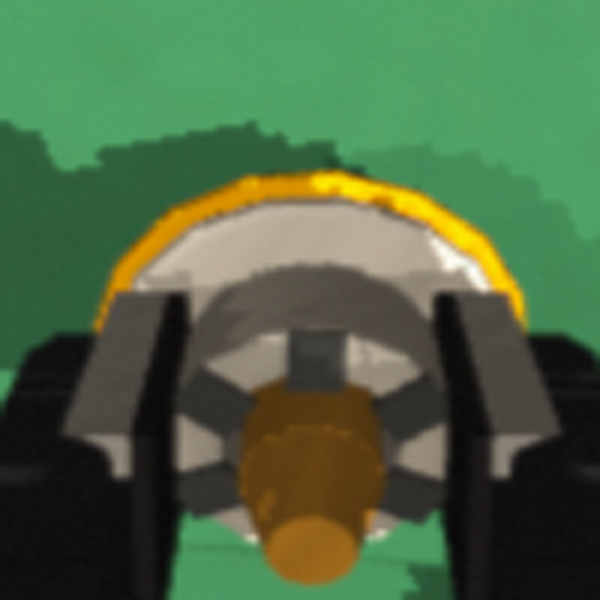

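The nut sits square on the washer, and the washer is nearly covered. Moving drag reads about +6 N against a free baseline of -1.3 N. I'll press on in small steps.

Request:
apply_moves:
  series:
    - [0.3,0,0,0,0,0]
    - [0.3,0,0,0,0,0]

```text
t: 18.0
tool_pos: [0.5391, -0.1669, 0.0675]
ee_rot: [-0.098, 1.569, -0.424]
ft_force: [-1.0, 1.7, 11.7]
opening: 0.273
```

Request:
apply_moves:
  series:
    - [0.3,0,0,0,0,0]
    - [0.3,0,0,0,0,0]

```text
t: 18.25
tool_pos: [0.5391, -0.1669, 0.0675]
ee_rot: [-0.116, 1.569, -0.442]
ft_force: [-1.2, 1.6, 12.2]
opening: 0.269
```

Request:
apply_moves:
  series:
    - [0.3,0,0,0,0,0]
    - [0.3,0,0,0,0,0]

```text
t: 18.5
tool_pos: [0.5391, -0.167, 0.0674]
ee_rot: [-0.132, 1.569, -0.457]
ft_force: [-0.7, 1.5, 15.1]
opening: 0.267
```

Request:
apply_moves:
  series:
    - [0.3,0,0,0,0,0]
    - [0.3,0,0,0,0,0]

```text
t: 18.75
tool_pos: [0.5391, -0.1669, 0.0673]
ee_rot: [-0.123, 1.569, -0.448]
ft_force: [-0.6, 0.9, 16.4]
opening: 0.275
```

```bash
python3 - <<'E'
from h import *
s=avg(4)
E
```

```text
t 18.9 pos [ 0.53909 -0.16694  0.06734] sd [1.e-05 1.e-05 1.e-05] F [-1.28  1.03 16.09] sd [0.71 0.14 0.21] M [ 0.236  0.187 -0.026] op 0.271
```

Request:
apply_moves:
  series:
    - [0.3,0,0,0,0,0]
    - [0.5,0,0,0,0,0]
    - [0.5,0,0,0,0,0]

```text
t: 19.32
tool_pos: [0.5391, -0.1669, 0.0673]
ee_rot: [-0.143, 1.569, -0.468]
ft_force: [-1.8, 2.6, 19.7]
opening: 0.272
```

```bash
python3 - <<'E'
from h import *
s=avg(3)
E
```

```text
t 19.425 pos [ 0.53908 -0.16691  0.06728] sd [1.e-05 1.e-05 1.e-05] F [-1.91  1.95 19.09] sd [0.7  0.5  0.61] M [ 0.263  0.291 -0.   ] op 0.271
```

Request:
apply_moves:
  series:
    - [0.1,0,0,0,0,0]
    - [0.2,0,0,0,0,0]
    - [0.25,0,0,0,0,0]
    - [0.25,0,0,0,0,0]

```text
t: 19.98
tool_pos: [0.5391, -0.1669, 0.0673]
ee_rot: [-0.153, 1.569, -0.479]
ft_force: [-2.2, 0.9, 20.5]
opening: 0.275
```

```bash
python3 - <<'E'
from h import *
s=avg(6)
s=avg(6)
E
```

```text
t 20.225 pos [ 0.5391  -0.16693  0.06726] sd [1.e-05 0.e+00 1.e-05] F [-2.16  1.5  20.88] sd [0.77 0.55 0.45] M [ 0.302  0.348 -0.02 ] op 0.272
t 20.525 pos [ 0.5391  -0.16693  0.06727] sd [1.e-05 2.e-05 1.e-05] F [-2.05  1.37 20.52] sd [0.56 0.55 0.34] M [ 0.293  0.335 -0.002] op 0.271
```

Request:
apply_moves:
  series:
    - [0.1,0,0,0,0,0]
    - [0.2,0,0,0,0,0]
    - [0.25,0,0,0,0,0]
    - [0.25,0,0,0,0,0]
    - [0.25,0,0,0,0,0]

```text
t: 21.2
tool_pos: [0.5391, -0.1669, 0.0672]
ee_rot: [-0.162, 1.569, -0.488]
ft_force: [-2.3, 2.3, 21.7]
opening: 0.271
```

```bash
python3 - <<'E'
from h import *
s=avg(6)
s=avg(6)
E
```

```text
t 21.45 pos [ 0.53909 -0.16694  0.06724] sd [2.e-05 1.e-05 1.e-05] F [-2.37  1.74 22.01] sd [0.46 0.56 0.32] M [ 0.326  0.391 -0.015] op 0.269
t 21.75 pos [ 0.5391  -0.16694  0.06725] sd [2.e-05 1.e-05 1.e-05] F [-2.52  1.7  22.59] sd [0.45 0.46 0.52] M [ 0.328  0.399 -0.014] op 0.272
```

Request:
apply_moves:
  series:
    - [-0.4,0,0,0,0,0]
    - [-0.8,0,0,0,0,0]
    - [-1.2,0,0,0,0,0]
    - [-1.6,0,0,0,0,0]
    - [-2,0,0,0,0,0]
    - [-2,0,0,0,0,0]

```text
t: 22.55
tool_pos: [0.539, -0.1669, 0.0674]
ee_rot: [-0.091, 1.569, -0.416]
ft_force: [0.4, 0.3, 9.6]
opening: 0.271
```

```bash
python3 - <<'E'
from h import *
s=avg(4)
E
```

```text
t 22.7 pos [ 0.53905 -0.16692  0.06741] sd [1.e-05 1.e-05 1.e-05] F [ 0.13  0.35 10.07] sd [0.28 0.81 0.33] M [ 0.126 -0.057  0.026] op 0.267
```

Request:
apply_moves:
  series:
    - [-0.4,0,0,0,0,0]
    - [-0.8,0,0,0,0,0]
    - [-0.8,0,0,0,0,0]
  grip_force: 20

```text
t: 23.12
tool_pos: [0.539, -0.1669, 0.0675]
ee_rot: [-0.044, 1.57, -0.37]
ft_force: [1.0, -0.4, 5.7]
opening: 0.268
```

Request:
apply_moves:
  series:
    - [0,0,0,0,0,0]
    - [0,0,0,0,0,0]
    - [0,0,0,0,0,0]
    - [0,0,0,0,0,0]
    - [0,0,0,0,0,0]
    - [0,0,0,0,0,0]
    - [0,0,0,0,0,0]
    - [0,0,0,0,0,0]
  grip: 0

```text
t: 24.12
tool_pos: [0.5385, -0.1667, 0.0672]
ee_rot: [0.482, 1.571, 0.156]
ft_force: [0.0, 0.2, -0.0]
opening: 1.003
```

```bash
python3 - <<'E'
from plant import *
from h import *
s=avg(4)
a=snapshot("scene");b=snapshot("side");w=snapshot("wrist")
A,oa=crop(a["frame"],(213,220),33,50,12);B,ob=crop(b["frame"],(264,150),33,50,12)
cv2.imwrite("pics/c8.png",np.hstack([A,B]))
cv2.imwrite("pics/w8.png",cv2.resize(w["frame"][:,:,::-1],(800,600)))
E
```

```text
t 24.275 pos [ 0.53852 -0.16676  0.06723] sd [1.e-05 2.e-05 2.e-05] F [-0.   -0.13 -0.04] sd [0.32 0.32 0.23] M [-0.011 -0.003  0.006] op 1.004
```

View pics/c8.png

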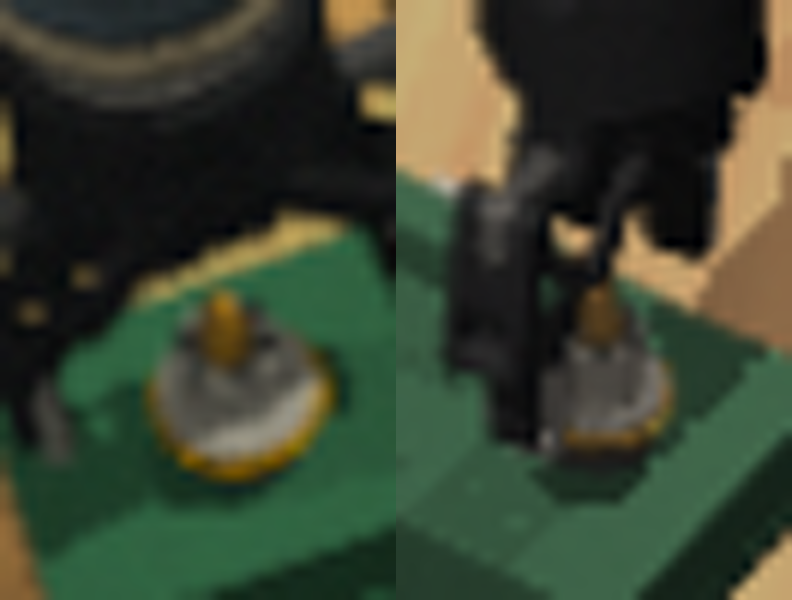

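View pics/w8.png

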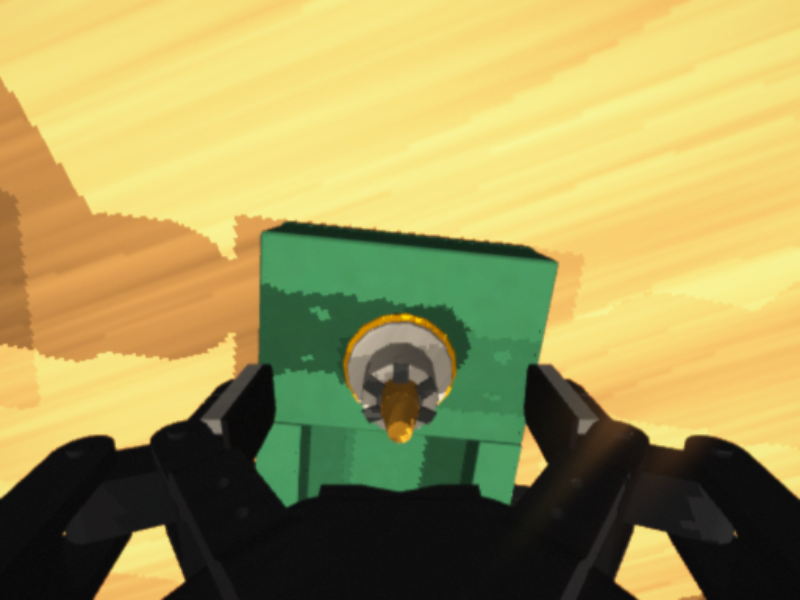

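Released: the force reads 0, and the nut stays on the washer with a thin yellow rim showing. Lifting straight off.

Request:
apply_moves:
  series:
    - [-10,0,0,0,0,0]
    - [-30,0,0,0,0,0]
    - [-60,0,0,0,0,0]
    - [-100,0,0,0,0,0]
    - [-130,0,0,0,0,0]
    - [-130,0,0,0,0,0]
    - [-130,0,0,0,0,0]
    - [-130,0,0,0,0,0]

```text
t: 25.48
tool_pos: [0.5376, -0.1663, 0.1959]
ee_rot: [2.961, 1.568, 2.636]
ft_force: [0.4, 0.2, -0.4]
opening: 1.006
```

```bash
python3 - <<'E'
from plant import *
from h import *
s=avg(4)
a=snapshot("scene");b=snapshot("side");w=snapshot("wrist")
A,oa=crop(a["frame"],(213,220),33,50,12);B,ob=crop(b["frame"],(264,150),33,50,12)
cv2.imwrite("pics/c9.png",np.hstack([A,B]));print(oa,ob)
cv2.imwrite("pics/s9.png",a["frame"][:,:,::-1])
for z in (.056,.0614,.0644): print(z,[proj(b,(.539,-.167,z)).round(1),proj(a,(.539,-.167,z)).round(1)])
for z in (.0814,.0844): print(z,[proj(b,(.539,-.167,z)).round(1),proj(a,(.539,-.167,z)).round(1)])
E
```

```text
t 25.625 pos [ 0.53779 -0.1664   0.196  ] sd [1.6e-04 8.0e-05 1.0e-04] F [ 0.19 -0.2  -0.06] sd [0.27 0.34 0.4 ] M [ 0.004 -0.002  0.006] op 1.003
(196, 195) (247, 125)
0.056 [array([263.3, 157.7]), array([215.5, 228.1])]
0.0614 [array([263.3, 156.6]), array([215.3, 227.2])]
0.0644 [array([263.4, 155.9]), array([215.2, 226.7])]
0.0814 [array([263.5, 152.3]), array([214.5, 223.9])]
0.0844 [array([263.5, 151.7]), array([214.4, 223.4])]
```

View pics/c9.png

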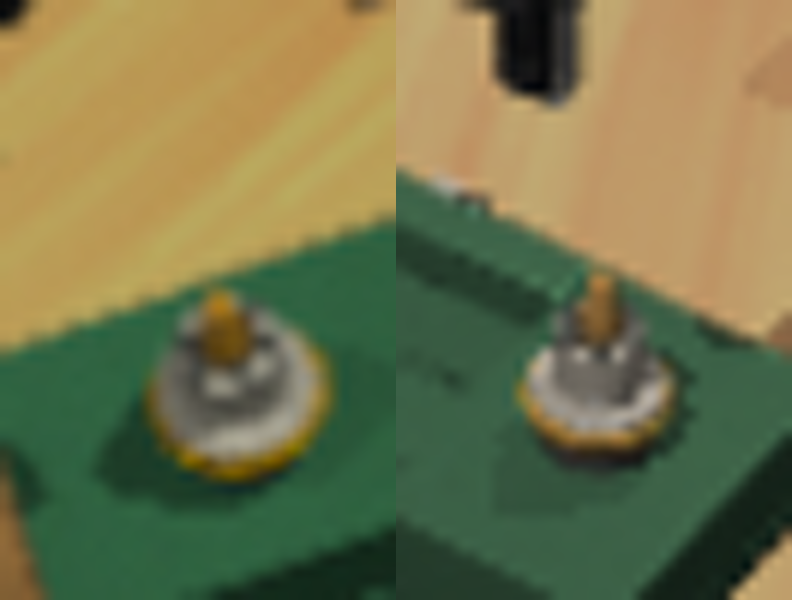

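View pics/s9.png

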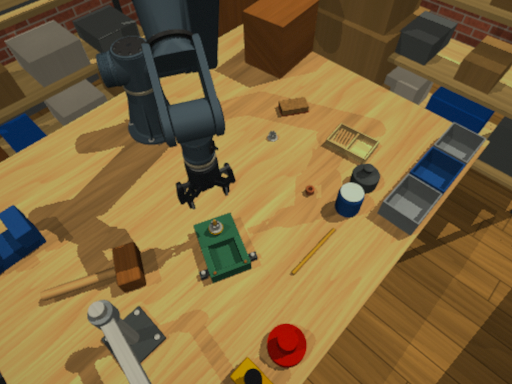

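The nut stays seated flat on the washer after release: its flange and yellow rim haven't risen compared with the gripped view. Everything else is in place and the gripper is clear.

```bash
python3 -c "
from plant import *
print(finish_job())"
```

```text
the job is handed in; nothing more can be done
None
```

I fitted the steel push nut that lay farthest from the base onto the vent rod, pushed it down until the washer was flat, set the bite and let go. The job is handed in at about 26 s.

- **Feel on the way down:** the teeth dragged with about 7 N. The washer was touched at TCP height 0.0705 m and stopped firmly at 0.0675 m, which is the expected 3 mm of travel.
- **Setting push:** I pressed for over a second, with 22 N net on the nut rising to about 23–24 N for the last 0.5 s or more. The force on the washer itself can't be measured directly. With the full drag still acting it was about 16–17 N; if the drag had relaxed completely it would have been at most about 24 N, still under the 25 N limit.
- **After release:** I eased off the push before opening the gripper. The wrist force then read about 0 N and the gripper lifted clear. In the scene and side pictures the nut stayed down on the washer, to within a pixel (about 3 mm). In the last scene picture the other things on the bench looked undisturbed.
- **What disagreed:** the cameras put the rod tip up to 3 mm apart from one another. I went by the wrist camera and corrected the last few tenths of a millimetre from the sideways force (about 2 N at the taper, near zero after the shift).

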